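# Plug the relay into the motor starter

### The arm

A 6-joint arm with a two-finger parallel gripper is mounted at the origin on the work surface. World frame = base frame: x ahead of the robot, y to its left, z up, the work surface at z = 0. Lengths are in m, angles in rad, forces in N, time in s.
With the tool pointing down it reaches from about 0.275 to 0.975 m from the base axis. Payload 8.4 kg.
Tool frame: the origin (TCP) lies midway between the tips of the shut fingers; the grasp point (between the pads) lies 19 mm behind it; z points along the fingers, y is the line along which they close (so a half turn about z gives the same grasp; the last joint's range is limited). The gripper opens to 92 mm and grips with 3 to 60 N. Pads are 20 mm wide; open, the fingers measure 128 mm over their backs; the gripper's body (75 mm by 189 mm) begins 69 mm behind the grasp point.
Start: joints at [-0.002, 0.353, 1.633, -0, 1.155, -0.002], TCP at [0.625, -0, 0.215] pointing down, gripper open.
Joint ranges: [-2.63, 2.63], [-0.92, 2.1], [0.06, 2.66], [-1.3, 4.44], [0, 2.69], [-3.02, 3.02]. Speed limits (rad/s): [2.22, 2.22, 2.79, 3.14, 3.14, 3.14].

### API

Orientations are given as a unit quaternion [x, y, z, w].
In Python, from workcell import sense, get_image, get_calibration, sign_off gives the robot as it stands. The module is installed in compiled form; this text tells all that it offers.
- The arm moves only by the tool carry_out, never from a script. Its argument "steps" is a list that holds one entry, the list of rows, each a list of 7 numbers: the shift along the world's x, y, z in units of 2 cm (1.0 is 2 cm), then the turn, a rotation vector about the world's x, y, z in units of 5 degrees (1.0 is 5 degrees), then the opening, from 0 (shut) to 1 (fully open). A call has 1 to 12 rows; each row shifts and turns the commanded pose from where the row before left it; what a row does not reach is not made up. A row lasts 1/12 s, in which the tool goes at most 41.7 mm and 7.16 degrees, less where a joint would pass 70% of its speed; a pose out of reach is approached as far as the arm can. A call with a number of a shift or a turn outside -1 to 1 is refused whole. A call with a gripper value outside its range is refused whole. The fingers move at their own pace and stop on an object; "grip_force" is the grip in N (left out, the last holds). Time passes only in rows, so rows that do not move let the fingers close. It gives the time, the measured TCP pose, the force, the opening and the grip force at its end, in the units of the state.
- sense(): the state, without advancing time (a new reading comes with each control period).
- get_image(name): name is "scene" or "side" or "wrist"; returns the picture (420x560x3 uint8, blue, green, red); there is no depth.
- get_calibration(name): a dict with "camera_matrix" (3x3 intrinsics, pixels), "rvec" (rotation vector, rad) and "tvec" (3), from world to camera coordinates, as OpenCV has them; the wrist camera has in their place "tool_from_camera" (4x4, takes a point from camera to tool coordinates, whose origin is the TCP and whose axes are the flange's). Camera axes: x right, y down, z forward; pixel columns grow to the right and rows downward; lengths in m; the calibration is good to about 2 mm. A picture is of the moment at which its call begins: read the wrist's pose just before it. get_calibration takes no time and is no camera call.
- sign_off(): hands the job in; it is judged then, once.
The state is a dict: "clock": time; "q": joint angles; "qvel": joint speeds; "joint_torque": joint torques, N m; "tool_pos": TCP position; "orientation": TCP orientation; "contact_force": force on the tool from outside, world axes, zero at the start; "torque": the same for the moment, N m; "finger_gap": finger opening in m; "grasp_force": force on a finger pad.
Only numpy, scipy, OpenCV 4.12 (cv2) and the standard library are available. Lean on these libraries where they do the work, as an engineer would, in place of code of your own. Each camera call takes 0.05 s, during which the arm holds its last target. There are 200 camera calls.

### The job

Take the tall oblong relay from the parts tray and plug it upright into the socket in the grey motor-starter box, fully home so that its body rests on the socket, then let go. The socket may have been slid along its rail, so feel for the hole. Do not disturb the low square relay, the glass, the screwdriver or the bearing.

Things in the scene. Friction and masses are not known exactly. Their poses are not given: they have to be found in the camera images.
- relay: tall relay: white body, dark windows, 40 x 32 mm (x, y), 52 mm tall, black base; centred under it a black plug block 26 x 18 mm (x, y), 16 mm long, its lower edges tapering in 1.5 mm over the last 3 mm. 68 mm high, 60 to 130 g. Origin: centre of the plug block's underside, z up. It stands on the plug block on the tray's floor, 4 mm above the bench. A half turn about z makes no difference.
- low_relay: the other relay, not to be used: square body 44 x 44 mm, 34 mm tall, on a square plug block 30 x 30 x 16 mm that does not fit; 50 mm high in all. Origin: centre of the plug block's underside. It stands in the tray about 95 mm from the tall one; which has which place varies.
- tray: dark steel parts tray, 130 x 190 x 14 mm (x, y, z), walls 4 mm thick, fixed to the bench. Origin: centre of its underside.
- panel: grey open motor-starter box, 180 x 260 mm (x, y), rim 40 mm high, fixed to the bench. Origin: centre of its underside, on the bench, z up. Along its y axis (x = 0) runs a steel rail that carries a grey plastic socket block 70 x 66 mm, clamped fast and square with the box. The socket's flat top, 55 mm above the bench, is the highest thing in the box.
- rail_mid (a point): middle of the box, at the height of the socket's top face (axes as the box). The socket's one hole, in the middle of its top, is 27.5 mm (x) by 19.5 mm (y), 22 mm deep, 1.5 mm wider than the plug block. Its centre is at x = 0 but anywhere from y = -12 to +12 mm from here: not reported, to be felt. Fully home, the relay's body rests on the face, its origin 16 mm below it.
- glass: empty tea glass, 60 mm across, 80 mm tall, standing beyond the gap between tray and box. Origin: centre of its underside. Leave alone.
- screwdriver: screwdriver, 200 mm long, lying on the bench beyond the box. Origin: under its middle. Leave alone.
- bearing: steel ball bearing, 52 mm across, 15 mm high, lying flat beyond the tray. Origin: centre of its underside. Leave alone.
Things that resemble listed ones, but are neither listed nor needed, are in the scene too. Leave any blue or red look-alike of the relay alone.

How it is judged:
At the end, for the whole second after the job is handed in: the tall relay stands upright (0.08 rad) in the socket, plug block fully in (origin within 2.5 mm of its fully home height of 39 mm), square with the box within 0.15 rad, on the rail line within 5 mm and within 16 mm of the box's middle along the rail, released and at rest (z of relay in the frame of panel between 0.035 and 0.0415 m and x of relay in the frame of panel between -0.005 and 0.005 m and y of relay in the frame of panel between -0.016 and 0.016 m and angle between the x axis of relay and the x axis of panel, either way round below 0.15 rad and angle between relay's own z axis and vertical below 0.08 rad and linear speed of relay below 0.02 m/s); the robot touches nothing.
It fails at once if the low square relay is shifted by more than 25 mm or tipped (distance of low_relay from where it was at the start of the episode above 0.025 m or angle between low_relay's own z axis and vertical above 0.3 rad).
It fails at once if the glass is shifted by more than 25 mm or tipped (distance of glass from where it was at the start of the episode above 0.025 m or angle between glass's own z axis and vertical above 0.3 rad).
It fails at once if the screwdriver is shifted by more than 40 mm (distance of screwdriver from where it was at the start of the episode above 0.04 m).
It fails at once if the bearing is shifted by more than 25 mm (distance of bearing from where it was at the start of the episode above 0.025 m).
It also fails if it takes over 61 s, if anything falls off the work surface, if the arm or the gripper's body presses on something with over 40 N, if the wrist force passes 120 N, or if a joint passes its speed limit or range.

## Working session

There is one attempt and no reset: what is moved stays moved. The work goes in short steps, Python scripts to look and compute and a tool call to move; the robot and the scene stay as the last step left them, time stands still between calls to the robot, and variables do not carry over. Pictures are saved under pics/ and viewed, at most 10 in all, crops included, and the job is handed in when it is done.

Besides the shell and the picture viewer there is one more tool, called after "Call:" as name([rows], argument=value, ...), one row to a line, values as JSON. carry_out: Moves the arm, as the interface text tells. Its arguments: {"type":"object","properties":{"steps":{"type":"array"},"grip_force":{"type":"number"}},"required":["steps"]}

```bash
mkdir -p pics; cat > h.py <<'E'
import numpy as np, cv2
from workcell import *
from scipy.spatial.transform import Rotation as R
def cam(n):
    c=get_calibration(n); K=np.array(c["camera_matrix"],float)
    if "rvec" in c:
        r=cv2.Rodrigues(np.array(c["rvec"],float))[0]; t=np.array(c["tvec"],float).ravel()
        return K,r,t
    s=sense(); T=np.eye(4);T[:3,:3]=R.from_quat(s["orientation"]).as_matrix();T[:3,3]=s["tool_pos"]
    M=np.linalg.inv(T@np.array(c["tool_from_camera"])); return K,M[:3,:3],M[:3,3]
def ray(C,px,z):
    K,r,t=C; d=r.T@np.linalg.solve(K,[px[0],px[1],1]); o=-r.T@t
    return o+d*(z-o[2])/d[2]
def proj(C,P):
    K,r,t=C; p=K@(r@np.array(P)+t); return p[:2]/p[2]
E
python3 - <<'E'
from h import *
a=[]
for n in ("scene","side","wrist"):
    C=cam(n); im=get_image(n); cv2.imwrite(f"pics/{n}0.png",im); print(n,-C[1].T@C[2],C[0][0,0])
print(sense()["clock"],sense()["orientation"],sense()["contact_force"])
E
```

```text
scene [ 1.08691238 -0.23082878  0.84712347] 485.0127783169145
side [0.33975423 0.82774638 0.54194005] 385.18989907217946
wrist [0.62519661 0.07598278 0.38415489] 321.2163388872181
0.15 [ 7.07106517e-01  7.07106859e-01 -3.67261808e-04 -3.59297959e-04] [ 0.61797096 -0.18270214  0.04776585]
```

View pics/scene0.png

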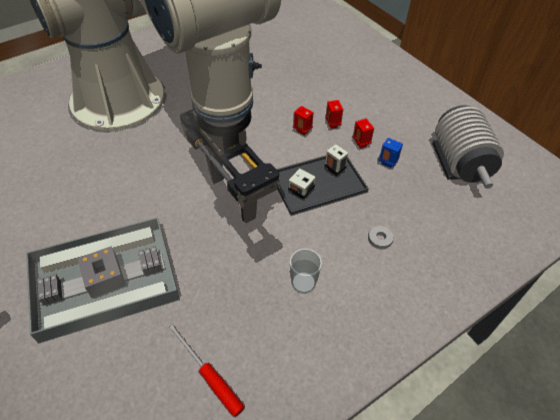

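View pics/side0.png

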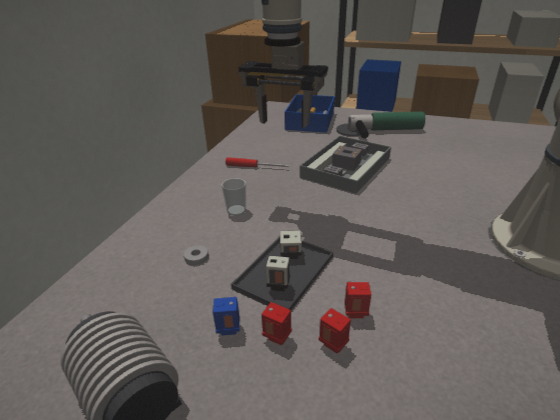

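Scene picture: white candidates are the tall relay (337,159) and the low one (301,183). The look-alikes are red at (303,120), (335,113) and (364,132), and blue at (391,151). The socket hole is near (98,266). The side view shows the tall relay at (278,270), the low one at (291,242) and the socket at (347,155). I choose (337,159) and will check it in a close crop.

```bash
python3 - <<'E'
from h import *
a=cv2.imread("pics/scene0.png"); b=cv2.imread("pics/side0.png")
A=cv2.resize(a[140:215,270:370],(400,300),interpolation=2); B=cv2.resize(b[225:300,235:335],(400,300),interpolation=2)
D=cv2.resize(a[210:345,15:195],(400,300),interpolation=2);E=cv2.resize(b[130:190,297:397],(400,240),interpolation=2)
E=cv2.copyMakeBorder(E,0,60,0,0,cv2.BORDER_CONSTANT)
cv2.imwrite("pics/crop.png",np.vstack([np.hstack([A,B]),np.hstack([D,E])]))
Cs,Cd=cam("scene"),cam("side")
for n,im,C in(("scene",a,Cs),("side",b,Cd)):
    hsv=cv2.cvtColor(im,cv2.COLOR_BGR2HSV)
    m=((hsv[...,2]>195)&(hsv[...,1]<60)).astype(np.uint8)
    k,l,st,ce=cv2.connectedComponentsWithStats(m)
    for i in range(1,k):
        if 30<st[i,4]<2000: print(n,st[i],ce[i].round(1),ray(C,ce[i],.072).round(4),ray(C,ce[i],.054).round(4))
E
```

```text
scene [150  93  10   8  36] [153.4  96.9] [0.1333 0.056  0.072 ] [0.1111 0.0627 0.054 ]
scene [ 70  96  40  31 340] [ 88.7 116.2] [ 0.1131 -0.1021  0.072 ] [ 0.0904 -0.0991  0.054 ]
scene [112 104  46  22 372] [132.3 115.8] [ 0.1691 -0.0155  0.072 ] [ 0.1478 -0.0105  0.054 ]
scene [328 145  19  14 111] [336.8 151.1] [0.5316 0.3158 0.072 ] [0.5187 0.3285 0.054 ]
scene [290 169  24  19 204] [301.4 177.9] [0.5523 0.2029 0.072 ] [0.5398 0.213  0.054 ]
scene [ 40 228 112  38 987] [ 94.5 246.4] [ 0.4739 -0.2265  0.072 ] [ 0.4597 -0.2264  0.054 ]
scene [  44  282  121   46 1253] [103.4 304.2] [ 0.5981 -0.2578  0.072 ] [ 0.5867 -0.2584  0.054 ]
```

View pics/crop.png

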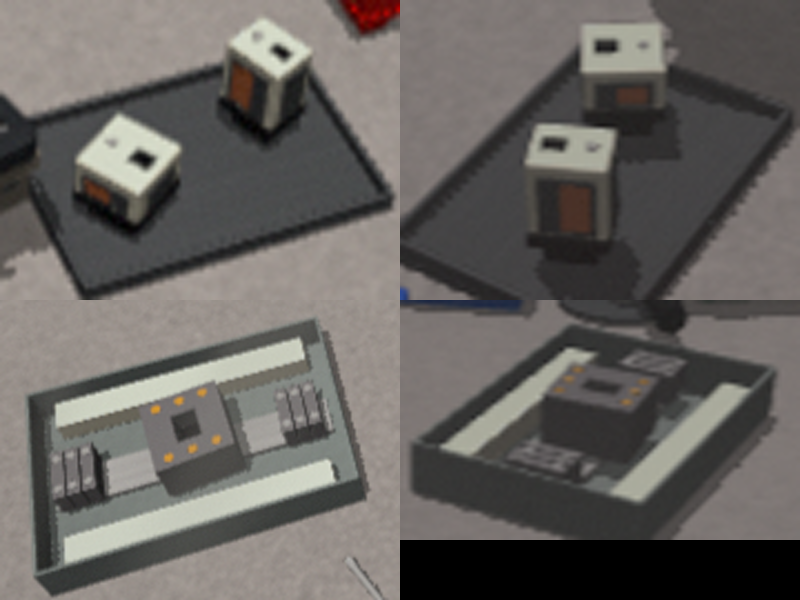

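The crop confirms it: (337,159) is tall and stands on a narrow dark base, while (301,183) is squat. Next I compute the tall relay's top corners, the rough hole position and the box's rim corners.

```bash
python3 - <<'E'
from h import *
C=cam("scene");D=cam("side")
def f(C,pts,o,s,z,n):
    P=np.array([ray(C,(o[0]+x/s,o[1]+y/s),z)[:2] for x,y in pts])
    e=np.diff(np.vstack([P,P[:1]]),axis=0)
    print(n,P.round(4).tolist(),"c",P.mean(0).round(4),"len",np.hypot(*e.T).round(4),"ang",np.degrees(np.arctan2(e[:,1],e[:,0])).round(1))
f(C,[(229,46),(262,17),(311,50),(270,73)],(270,140),4,.072,"tall scene")
f(D,[(138,124),(216,126),(212,160),(128,158)],(235,225),4,.072,"tall side")
f(C,[(75,160),(120,115),(181,150),(139,185)],(270,140),4,.054,"low scene")
s=400/180
f(C,[(172,115),(193,107),(201,137),(181,145)],(15,210),s,.055,"hole")
f(C,[(139,112),(218,82),(243,147),(165,177)],(15,210),s,.055,"socket")
f(C,[(28,97),(318,20),(367,190),(42,278)],(15,210),s,.04,"rim")
f(D,[(12,142),(170,25),(376,72),(236,192)],(297,130),4,.04,"rim side")
f(D,[(182,80),(222,78),(224,92),(188,95)],(297,130),4,.055,"hole side")
E
```

```text
tall scene [[0.5206, 0.2973], [0.5129, 0.327], [0.5485, 0.3334], [0.5497, 0.3033]] c [0.5329 0.3153] len [0.0306 0.0362 0.0301 0.0297] ang [ 104.6   10.3  -87.8 -168.3]
tall side [[0.5519, 0.3057], [0.5163, 0.2962], [0.5107, 0.3196], [0.5479, 0.3298]] c [0.5317 0.3128] len [0.0369 0.0241 0.0386 0.0244] ang [-165.   103.5   15.3  -80.6]
low scene [[0.5294, 0.1867], [0.5161, 0.2265], [0.5556, 0.239], [0.5632, 0.205]] c [0.5411 0.2143] len [0.0419 0.0414 0.0347 0.0384] ang [ 108.4   17.6  -77.5 -151.5]
hole [[0.4915, -0.2424], [0.4939, -0.2245], [0.5258, -0.23], [0.5238, -0.2468]] c [ 0.5088 -0.2359] len [0.018  0.0324 0.0169 0.0326] ang [ 82.5  -9.9 -96.8 172.1]
socket [[0.4729, -0.2647], [0.4816, -0.1968], [0.5545, -0.2046], [0.5452, -0.2688]] c [ 0.5136 -0.2337] len [0.0685 0.0733 0.0649 0.0724] ang [ 82.7  -6.1 -98.2 176.7]
rim [[0.392, -0.3408], [0.4569, -0.0923], [0.6399, -0.1351], [0.5665, -0.3815]] c [ 0.5138 -0.2374] len [0.2569 0.1879 0.2571 0.1792] ang [  75.4  -13.2 -106.6  166.9]
rim side [[0.6228, -0.1368], [0.5577, -0.3839], [0.3842, -0.3348], [0.4555, -0.1076]] c [ 0.505  -0.2408] len [0.2555 0.1804 0.2381 0.1698] ang [-104.7  164.2   72.6   -9.9]
hole side [[0.5208, -0.2444], [0.4926, -0.2565], [0.4868, -0.232], [0.5113, -0.2193]] c [ 0.5029 -0.2381] len [0.0307 0.0251 0.0276 0.0268] ang [-156.9  103.4   27.3  -69.3]
```

Call:
carry_out([
  [[-0.4,1,0,0,0,0.22,1],[-0.4,1,0,0,0,0.22,1],[-0.4,1,0,0,0,0.22,1],[-0.4,1,0,0,0,0.22,1],[-0.4,1,0,0,0,0.22,1],[-0.4,1,0,0,0,0.22,1],[-0.4,1,0,0,0,0.22,1],[-0.4,1,0,0,0,0.22,1],[-0.4,1,0,0,0,0.22,1],[-0.4,1,0,0,0,0.22,1],[-0.4,1,0,0,0,0.22,1],[-0.4,1,0,0,0,0.22,1]],
])

```text
clock: 1.15
tool_pos: [0.5283, 0.2409, 0.2144]
orientation: [0.621, 0.784, -0.0, -0.0]
contact_force: [0.4, -0.1, 0.5]
finger_gap: 0.0918
grasp_force: 0.0
```

```bash
python3 - <<'E'
from h import *
C=cam("wrist"); s=sense(); im=get_image("wrist"); cv2.imwrite("pics/w1.png",im)
print(s["tool_pos"],s["orientation"],-C[1].T@C[2],C[1].T[:,2], proj(C,(.5325,.315,.072)))
hsv=cv2.cvtColor(im,cv2.COLOR_BGR2HSV)
m=((hsv[...,2]>150)&(hsv[...,1]<60)).astype(np.uint8)
k,l,st,ce=cv2.connectedComponentsWithStats(m)
for i in range(1,k):
    if st[i,4]>300:
        c=max(cv2.findContours((l==i).astype(np.uint8),0,2)[0],key=cv2.contourArea)
        print(st[i],cv2.minAreaRect(c),ray(C,cv2.minAreaRect(c)[0],.072))
S=cam("scene")
for p in((303,128),(335,123),(364,142),(391,160)):print(ray(S,p,.02).round(3))
E
```

```text
[0.52834197 0.24086716 0.21438075] [ 6.20774641e-01  7.83989033e-01 -1.77764358e-04 -9.97926881e-05] [0.51128432 0.31483175 0.38460506] [ 0.06205726 -0.26395368 -0.96253694] [308.91595194 126.3298963 ]
[     0      0    560    329 111665] ((279.49993896484375, 163.99996948242188), (558.9998779296875, 327.99993896484375), 0.0) [0.51349398 0.27418835 0.072     ]
[  46   29  100   68 4873] ((96.74702453613281, 62.39494705200195), (63.37046813964844, 97.54956817626953), 85.98582458496094) [0.33414062 0.32487323 0.072     ]
[ 290  108   42   35 1205] ((310.4669494628906, 125.02919006347656), (40.23400115966797, 32.93573760986328), 3.5763344764709473) [0.53362488 0.31648015 0.072     ]
[ 271  202   44   41 1406] ((292.8902587890625, 222.01220703125), (37.98844528198242, 40.417945861816406), 83.6598129272461) [0.54002415 0.21980176 0.072     ]
[  133   364   305    47 10582] ((285.0, 387.0), (46.0, 304.0), 90.0) [0.57946019 0.0167277  0.072     ]
[0.385 0.333 0.02 ]
[0.414 0.411 0.02 ]
[0.507 0.427 0.02 ]
[0.588 0.44  0.02 ]
```

View pics/w1.png

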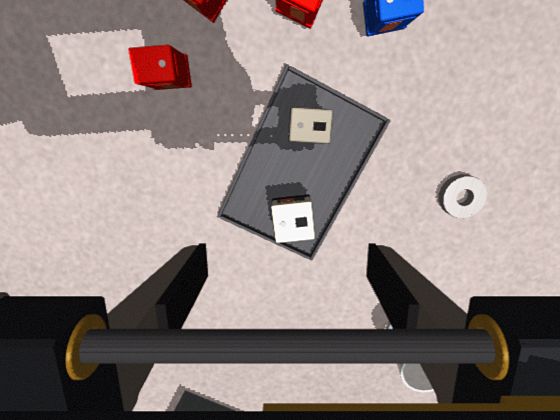

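The wrist view shows the tall relay at (310,125), 40x33 px, upright. It lies at (0.5335, 0.316), which agrees with the scene ray to within 1.5 mm. The low relay is at (293,222), clear of the finger line.

Call:
carry_out([
  [[0.065,0.94,0,0,0,-0.175,0.75],[0.065,0.94,0,0,0,-0.175,0.75],[0.065,0.94,0,0,0,-0.175,0.75],[0.065,0.94,0,0,0,-0.175,0.75],[0,0,-1,0,0,0,0.75],[0,0,-1,0,0,0,0.75],[0,0,-1,0,0,0,0.75],[0,0,-1,0,0,0,0.75],[0,0,-1,0,0,0,0.75],[0,0,-1,0,0,0,0.75],[0,0,0,0,0,0,0.75]],
])

```text
clock: 2.12
tool_pos: [0.5319, 0.3136, 0.0906]
orientation: [0.645, 0.764, -0.003, -0.001]
contact_force: [-0.5, 0.5, 0.2]
finger_gap: 0.0692
grasp_force: 0.0
```

```bash
python3 - <<'E'
from h import *
s=sense();C=cam("wrist");print(s["tool_pos"],R.from_quat(s["orientation"]).as_matrix()[:,1],-C[1].T@C[2])
im=get_image("wrist"); cv2.imwrite("pics/w2.png",im)
b=cv2.imread("pics/w1.png")
E
```

```text
[0.53189385 0.31355749 0.09061147] [ 0.98571864  0.16829568 -0.00594346] [0.52037473 0.38900104 0.2606603 ]
```

View pics/w2.png

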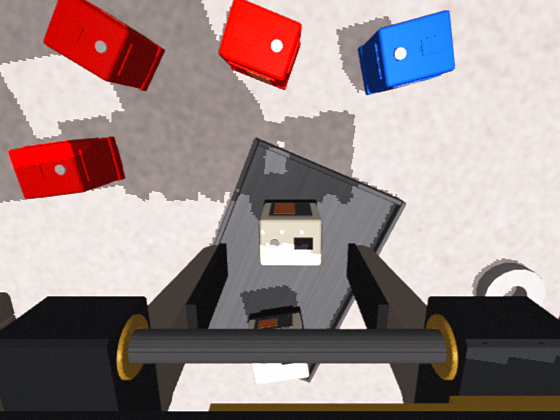

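The relay sits centred between the fingers (relay columns 260–321, gap 222–352) and square with them. I descend and grip.

Call:
carry_out([
  [[0.05,0.05,-0.7,0,0,0,0.75],[0.03,0.05,-0.7,0,0,0,0.75],[0,0,-0.7,0,0,0,0.75],[0,0,-0.65,0,0,0,0.75],[0,0,0,0,0,0,0.75],[0,0,0,0,0,0,0],[0,0,0,0,0,0,0],[0,0,0,0,0,0,0],[0,0,0,0,0,0,0],[0,0,0,0,0,0,0],[0,0,0,0,0,0,0],[0,0,0,0,0,0,0]],
], grip_force=25)

```text
clock: 3.17
tool_pos: [0.5362, 0.3175, 0.0402]
orientation: [0.645, 0.764, 0.001, 0.0]
contact_force: [-0.5, -0.2, 4.4]
finger_gap: 0.0404
grasp_force: 24.7
```

Call:
carry_out([
  [[0,0,0.5,0,0,0,0],[0,0,1,0,0,0,0],[0,0,1,0,0,0,0],[0,0,1,0,0,0,0],[0,0,1,0,0,0,0],[0,0,1,0,0,0,0],[0,0,1,0,0,0,0],[0,0,0.5,0,0,0,0],[0,-1,0,0,0,0,0],[0,-1,0,0,0,0,0],[0,-1,0,0,0,-0.25,0],[0,-1,0,0,0,-0.25,0]],
])

```text
clock: 4.17
tool_pos: [0.5353, 0.2363, 0.1795]
orientation: [0.661, 0.75, -0.0, -0.0]
contact_force: [1.0, -0.5, -0.3]
finger_gap: 0.0411
grasp_force: 24.6
```

Call:
carry_out([
  [[0,-1,0,0,0,-0.35,0],[0,-1,0,0,0,-0.35,0],[0,-1,0,0,0,-0.35,0],[0,-1,0,0,0,-0.35,0],[0,-1,0,0,0,-0.35,0],[0,-1,0,0,0,-0.35,0],[0,-1,0,0,0,-0.35,0],[0,-1,0,0,0,-0.35,0],[0,-1,0,0,0,-0.35,0],[0,-1,0,0,0,-0.35,0],[0,-1,0,0,0,-0.35,0],[0,-1,0,0,0,-0.35,0]],
])

```text
clock: 5.17
tool_pos: [0.5354, -0.0038, 0.1795]
orientation: [0.787, 0.616, -0.0, -0.0]
contact_force: [-0.2, -0.4, -1.2]
finger_gap: 0.0411
grasp_force: 24.6
```

Call:
carry_out([
  [[-0.1,-1,0,0,0,0,0],[-0.1,-1,0,0,0,0,0],[-0.1,-1,0,0,0,0,0],[-0.1,-1,0,0,0,0,0],[-0.1,-1,0,0,0,0,0],[-0.1,-1,0,0,0,0,0],[-0.1,-1,0,0,0,0,0],[-0.1,-1,0,0,0,0,0],[-0.1,-1,0,0,0,0,0],[-0.1,-1,0,0,0,0,0],[-0.1,-1,0,0,0,0,0],[0,0,0,0,0,0,0]],
])

```text
clock: 6.17
tool_pos: [0.5133, -0.2255, 0.1795]
orientation: [0.787, 0.616, -0.0, 0.0]
contact_force: [-1.0, 0.6, -1.0]
finger_gap: 0.0407
grasp_force: 24.6
```

Call:
carry_out([
  [[0,-1,0,0,0,0,0],[0,-1,0,0,0,0,0],[0,-1,0,0,0,0,0],[0,-1,0,0,0,0,0],[0,0,0,0,0,0,0],[0,0,0,0,0,0,0],[0,0,0,0,0,0,0]],
])

```text
clock: 6.75
tool_pos: [0.5135, -0.3018, 0.1793]
orientation: [0.787, 0.617, 0.0, -0.001]
contact_force: [0.2, 0.7, -0.7]
finger_gap: 0.0405
grasp_force: 24.6
```

```bash
python3 - <<'E'
from h import *
s=sense();C=cam("wrist");print(s["tool_pos"],R.from_quat(s["orientation"]).as_matrix()[:,1:],-C[1].T@C[2],s["finger_gap"],s["contact_force"],s["clock"])
im=get_image("wrist"); cv2.imwrite("pics/w3.png",im)
print(proj(C,(.509,-.236,.055)))
E
```

```text
[ 0.51351941 -0.30176082  0.1792814 ] [[ 9.71090531e-01 -7.25405312e-04]
 [-2.38709691e-01  9.41233296e-04]
 [-9.29116395e-04 -9.99999294e-01]] [ 0.53238641 -0.22815668  0.34956727] 0.04046755166166969 [ 0.15587877  0.72643164 -0.73501158] 6.75
[263.88256784 136.68674649]
```

View pics/w3.png

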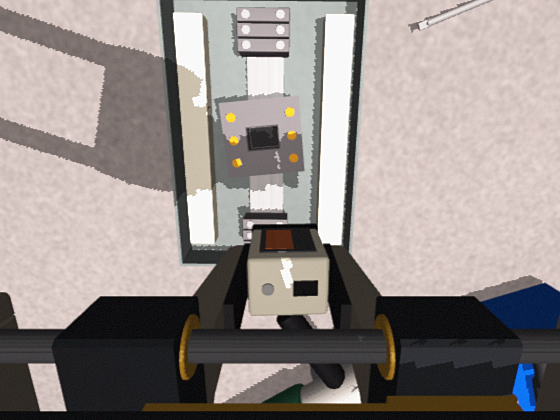

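The wrist view shows the hole at about (263,137). The plug is held upright at (288,270). I measure the hole from an enlarged crop.

```bash
python3 - <<'E'
from h import *
im=cv2.imread("pics/w3.png"); C=cam("wrist")
cv2.imwrite("pics/c3.png",cv2.resize(im[80:200,190:330],(700,600),interpolation=cv2.INTER_CUBIC))
g=cv2.cvtColor(im,cv2.COLOR_BGR2GRAY)
m=(g<60).astype(np.uint8); k,l,st,ce=cv2.connectedComponentsWithStats(m); i=l[137,263]; print(g[137,263],st[i])
if i:
    c=cv2.findContours((l==i).astype(np.uint8),0,2)[0][0]; r=cv2.minAreaRect(c); B=cv2.boxPoints(r)
    P=np.array([ray(C,p,.055)[:2] for p in B]); e=np.diff(np.vstack([P,P[:1]]),axis=0)
    print(r,P.mean(0),np.hypot(*e.T),np.degrees(np.arctan2(e[:,1],e[:,0])))
def q(pts,z):
    P=np.array([ray(C,p,z)[:2] for p in pts]);e=np.diff(np.vstack([P,P[:1]]),axis=0)
    print(P.round(4).tolist(),P.mean(0),np.hypot(*e.T),np.degrees(np.arctan2(e[:,1],e[:,0])).round(1))
q([(219,104),(297,95),(304,172),(228,178)],.055)
q([(165,0),(185,262),(350,262),(362,0)],.04)
E
```

```text
40 [247 126  32  24 572]
((262.3664245605469, 137.83067321777344), (21.890064239501953, 30.66204261779785), 85.42607879638672) [ 0.50748515 -0.23661581] [0.02724632 0.01907526 0.02773998 0.01912355] [ -9.30756952 -99.47217564 170.77609659  79.04904265]
[[0.4782, -0.1998], [0.5459, -0.2087], [0.5369, -0.2753], [0.4673, -0.2641]] [ 0.50706212 -0.23696483] [0.06828104 0.06721056 0.0705045  0.06520985] [ -7.5 -97.7 170.8  80.3]
[[0.4555, -0.1076], [0.3948, -0.3405], [0.5628, -0.3814], [0.6173, -0.1471]] [ 0.50759244 -0.24413973] [0.24068339 0.17288373 0.24053791 0.1664824 ] [-104.6  -13.7   76.9  166.3]
```

View pics/c3.png

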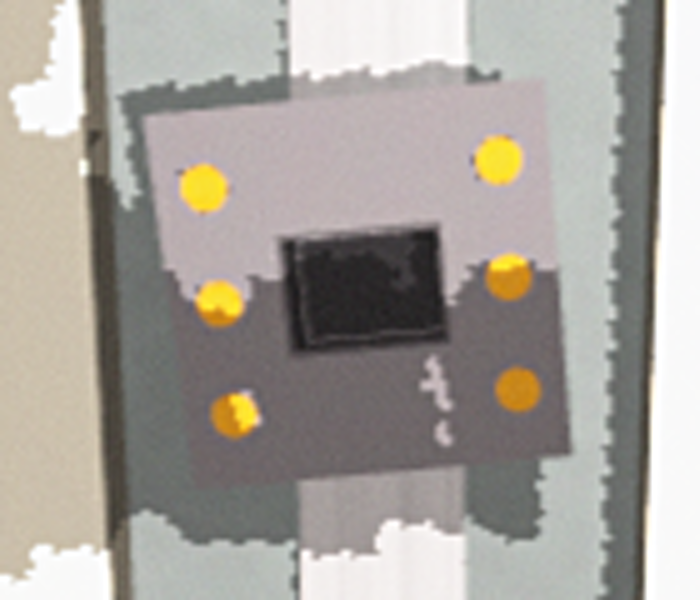

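```bash
python3 - <<'E'
from h import *
im=cv2.imread("pics/w3.png"); C=cam("wrist"); s=sense()
g=cv2.cvtColor(im,cv2.COLOR_BGR2GRAY).astype(int)
print(g[225:330:1,256].tolist()); print(g[225:330,320].tolist()); print(g[305,230:345].tolist())
M=R.from_quat(s["orientation"]).as_matrix(); z=.211
for p in [(249,255),(328,255),(325,315),(250,315)]:
    print((M.T@(ray(C,p,z)-s["tool_pos"])).round(4))
E
```

```text
[10, 4, 11, 16, 43, 87, 90, 88, 91, 88, 90, 86, 90, 88, 88, 88, 88, 89, 91, 91, 87, 88, 89, 92, 87, 90, 88, 90, 88, 91, 87, 87, 91, 118, 150, 165, 175, 183, 191, 189, 189, 188, 189, 185, 187, 190, 187, 189, 192, 192, 187, 187, 187, 188, 189, 186, 188, 187, 186, 187, 190, 186, 187, 187, 186, 188, 186, 190, 187, 186, 186, 185, 185, 183, 187, 187, 186, 186, 185, 183, 186, 185, 182, 184, 183, 185, 181, 183, 184, 172, 168, 212, 214, 210, 212, 210, 211, 211, 210, 205, 205, 207, 207, 169, 56]
[250, 250, 250, 250, 251, 250, 250, 251, 252, 254, 255, 254, 250, 193, 149, 95, 81, 76, 83, 89, 88, 89, 92, 91, 90, 87, 89, 89, 93, 90, 84, 92, 122, 155, 169, 175, 181, 186, 188, 183, 183, 180, 185, 184, 186, 186, 184, 187, 186, 184, 186, 184, 185, 184, 185, 184, 188, 186, 186, 186, 187, 186, 187, 187, 188, 184, 186, 184, 187, 187, 184, 183, 182, 186, 181, 185, 182, 185, 183, 182, 183, 182, 184, 181, 181, 183, 184, 178, 159, 189, 207, 208, 206, 207, 209, 209, 207, 211, 214, 215, 210, 209, 214, 177, 60]
[35, 36, 33, 18, 13, 13, 4, 8, 10, 16, 9, 10, 13, 5, 26, 133, 207, 218, 167, 155, 167, 179, 185, 186, 187, 184, 186, 184, 186, 185, 185, 185, 184, 185, 184, 184, 183, 186, 183, 186, 189, 185, 186, 185, 185, 184, 186, 184, 182, 186, 185, 183, 184, 186, 183, 187, 185, 182, 182, 184, 182, 182, 185, 184, 186, 183, 184, 186, 186, 182, 185, 183, 183, 183, 184, 184, 185, 183, 184, 185, 185, 185, 184, 185, 185, 183, 183, 184, 185, 184, 183, 183, 183, 184, 183, 177, 168, 151, 121, 56, 9, 11, 13, 6, 8, 15, 17, 7, 9, 9, 6, 25, 37, 32, 33]
[ 0.016  -0.017  -0.0316]
[ 0.0161  0.0198 -0.0316]
[-0.0159  0.0195 -0.0316]
[-0.0159 -0.0175 -0.0316]
```

Call:
carry_out([
  [[-0.09,0.815,0,0,0,0.24,0],[-0.09,0.815,0,0,0,0.24,0],[-0.08,0.815,0,0,0,0.24,0],[-0.08,0.815,0,0,0,0.24,0],[0,0,-1,0,0,0,0],[0,0,-1,0,0,0,0],[0,0,-1,0,0,0,0],[0,0,-0.9,0,0,0,0],[0,0,0,0,0,0,0],[0,0,0,0,0,0,0],[0,0,0,0,0,0,0],[0,0,0,0,0,0,0]],
])

```text
clock: 7.8
tool_pos: [0.5079, -0.2375, 0.103]
orientation: [0.76, 0.65, 0.0, 0.001]
contact_force: [0.0, -0.1, -1.2]
finger_gap: 0.0411
grasp_force: 24.6
```

```bash
python3 - <<'E'
from h import *
s=sense();M=R.from_quat(s["orientation"]).as_matrix();print(s["tool_pos"],np.degrees(np.arctan2(M[1,1],M[0,1])),M[:,2],s["contact_force"])
a=get_image("scene")[215:345,20:190]; b=get_image("wrist")[120:330,170:400]
cv2.imwrite("pics/c4.png",np.hstack([cv2.resize(a,(400,306),interpolation=2),cv2.resize(b,(335,306),interpolation=2)]))
E
```

```text
[ 0.50789058 -0.23753321  0.10297243] -8.959608211256223 [ 1.87105403e-03 -8.56285261e-04 -9.99997883e-01] [ 0.02669724 -0.07308416 -1.22094002]
```

View pics/c4.png

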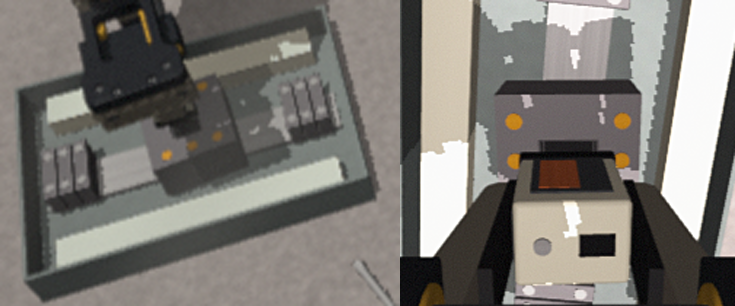

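Wrist crop: the hole is just beyond the base, centred on column 568 against the plug's 566, and square with it. I go down gently.

Call:
carry_out([
  [[-0.03,0.03,-0.15,0,0,0,0],[-0.02,0.02,-0.15,0,0,0,0],[0,0,-0.15,0,0,0,0],[0,0,-0.1,0,0,0,0],[0,0,-0.1,0,0,0,0],[0,0,-0.1,0,0,0,0],[0,0,-0.05,0,0,0,0],[0,0,0,0,0,0,0],[0,0,0,0,0,0,0]],
])

```text
clock: 8.65
tool_pos: [0.5071, -0.2374, 0.0886]
orientation: [0.76, 0.649, 0.0, 0.001]
contact_force: [-7.1, 3.5, 32.4]
finger_gap: 0.0413
grasp_force: 25.7
```

Call:
carry_out([
  [[-0.03,0.02,0.04,0,0,0,0],[-0.02,0.02,0,0,0,0,0],[0,0,0,0,0,0,0],[0,0,0,0,0,0,0]],
])

```text
clock: 8.98
tool_pos: [0.5068, -0.237, 0.089]
orientation: [0.76, 0.65, 0.001, 0.002]
contact_force: [-3.1, 0.2, 24.1]
finger_gap: 0.041
grasp_force: 25.2
```

Call:
carry_out([
  [[-0.03,0,0,0,0,0,0],[-0.03,0,0,0,0,0,0],[0,0,0,0,0,0,0],[0,0,0,0,0,0,0]],
])

```text
clock: 9.32
tool_pos: [0.5062, -0.237, 0.089]
orientation: [0.76, 0.649, 0.001, 0.002]
contact_force: [-1.4, 0.2, 21.8]
finger_gap: 0.0412
grasp_force: 25.1
```

Call:
carry_out([
  [[0,0.03,0,0,0,0,0],[0,0.03,0,0,0,0,0],[0,0,0,0,0,0,0],[0,0,0,0,0,0,0]],
])

```text
clock: 9.65
tool_pos: [0.5057, -0.2362, 0.0888]
orientation: [0.76, 0.65, 0.001, 0.002]
contact_force: [-2.4, -2.2, 21.2]
finger_gap: 0.0407
grasp_force: 25.1
```

```bash
python3 - <<'E'
from h import *
s=sense();M=R.from_quat(s["orientation"]).as_matrix();print(s["tool_pos"],s["torque"],s["contact_force"],M[:,2],np.degrees(np.arctan2(M[1,1],M[0,1])))
print("tool-axes moment",M.T@s["torque"])
im=get_image("wrist");cv2.imwrite("pics/w5.png",im);o=cv2.imread("pics/w3.png")
for n,i in(("old",o),("new",im)):
    g=cv2.cvtColor(i,cv2.COLOR_BGR2GRAY).astype(int)
    print(n,g[250:266,275].tolist(),g[306:324,275].tolist(),g[305,240:254].tolist(),g[305,322:336].tolist())
E
```

```text
[ 0.50572819 -0.23617318  0.0888237 ] [-0.44102252  0.88931319  0.00578583] [-2.35724803 -2.19084777 21.22778616] [ 0.00382709 -0.00289358 -0.99998849] -8.971900218028988
tool-axes moment [ 0.80963426 -0.5742854  -0.01004689]
old [25, 44, 60, 88, 93, 86, 88, 100, 129, 160, 168, 180, 184, 189, 188, 190] [183, 184, 184, 187, 185, 182, 185, 183, 164, 198, 220, 218, 215, 215, 210, 215, 214, 207] [9, 10, 13, 5, 26, 133, 207, 218, 167, 155, 167, 179, 185, 186] [183, 184, 183, 177, 168, 151, 121, 56, 9, 11, 13, 6, 8, 15]
new [23, 35, 54, 89, 92, 92, 88, 90, 118, 149, 167, 175, 183, 191, 191, 189] [185, 186, 183, 185, 183, 188, 183, 186, 186, 167, 99, 45, 37, 38, 43, 40, 39, 39] [7, 10, 9, 10, 11, 70, 99, 96, 103, 160, 178, 182, 185, 187] [184, 183, 185, 179, 165, 130, 102, 51, 3, 12, 10, 12, 8, 13]
```

Call:
carry_out([
  [[0,0,0.2,0,0,0,0],[0,0,0.2,0,0,0,0],[0,0,0,0,0,0,0],[0,0,0,0,0,0,0],[0,0,0,0,0,0,0],[0,0,0,0,0,0,0]],
], grip_force=55)

```text
clock: 10.2
tool_pos: [0.5035, -0.2344, 0.094]
orientation: [0.76, 0.649, -0.0, -0.0]
contact_force: [-0.8, -0.2, -0.9]
finger_gap: 0.04
grasp_force: 54.3
```

```bash
cat > st.py <<'E'
from h import *
s=sense();M=R.from_quat(s["orientation"]).as_matrix()
print("pos",s["tool_pos"].round(5) if hasattr(s["tool_pos"],"round") else s["tool_pos"],"F",np.round(s["contact_force"],2),"T",np.round(s["torque"],3),"yaw",np.degrees(np.arctan2(M[1,1],M[0,1])).round(2),"zax",M[:,2].round(4),"grip",s["grasp_force"])
E
python3 st.py; python3 - <<'E'
from h import *
o=cv2.imread("pics/w3.png");im=get_image("wrist");cv2.imwrite("pics/w6.png",im);C=cam("wrist");s=sense();M=R.from_quat(s["orientation"]).as_matrix()
g=lambda i:cv2.cvtColor(i,cv2.COLOR_BGR2GRAY).astype(int)
print(g(im)[250:266,275].tolist(),g(im)[306:324,275].tolist())
for dz in(0,.0025):
    for x in(.016,-.016): print(dz,x,proj(C,s["tool_pos"]+M@np.array([x,0,-.0318-dz])))
E
```

```text
pos [ 0.50354 -0.23443  0.09395] F [-0.85 -0.21 -0.87] T [ 0.027  0.019 -0.047] yaw -9.0 zax [-7.e-04  3.e-04 -1.e+00] grip 54.295873045921326
[29, 31, 56, 80, 89, 92, 91, 86, 108, 144, 167, 171, 181, 189, 192, 191] [183, 186, 185, 187, 186, 186, 184, 188, 189, 169, 82, 38, 41, 42, 40, 37, 41, 124]
0 0.016 [285.57924893 255.16139557]
0 -0.016 [285.58637911 315.31146359]
0.0025 0.016 [285.55795287 257.35372726]
0.0025 -0.016 [285.56637913 318.31074761]
```

Call:
carry_out([
  [[0.1,-0.05,0,0,0,0,0],[0.1,-0.06,0,0,0,0,0],[0,0,0,0,0,0,0],[0,0,-0.1,0,0,0,0],[0,0,-0.1,0,0,0,0],[0,0,-0.05,0,0,0,0],[0,0,0,0,0,0,0],[0,0,0,0,0,0,0],[0,0,0,0,0,0,0]],
])

```text
clock: 11.0
tool_pos: [0.5078, -0.2368, 0.0894]
orientation: [0.76, 0.649, -0.0, -0.0]
contact_force: [-0.0, 0.3, -1.3]
finger_gap: 0.0401
grasp_force: 54.3
```

```bash
python3 st.py
```

```text
pos [ 0.50778 -0.23679  0.08938] F [-0.02  0.25 -1.28] T [-0.026 -0.072  0.034] yaw -9.0 zax [-0.  0. -1.] grip 54.29568707942963
```

Call:
carry_out([
  [[0,0,-0.05,0,0,0,0],[0,0,-0.05,0,0,0,0],[0,0,-0.05,0,0,0,0],[0,0,0,0,0,0,0],[0,0,0,0,0,0,0]],
])

```text
clock: 11.42
tool_pos: [0.508, -0.2368, 0.0864]
orientation: [0.76, 0.649, 0.0, 0.0]
contact_force: [0.7, 0.2, -0.4]
finger_gap: 0.0403
grasp_force: 54.3
```

```bash
python3 st.py
```

```text
pos [ 0.50796 -0.23681  0.08641] F [ 0.66  0.16 -0.39] T [ 0.059 -0.192  0.063] yaw -9.0 zax [ 3.e-04 -0.e+00 -1.e+00] grip 54.291037917137146
```

It is entering freely. I continue.

Call:
carry_out([
  [[0,0,-0.08,0,0,0,0],[0,0,-0.08,0,0,0,0],[0,0,-0.08,0,0,0,0],[0,0,-0.08,0,0,0,0],[0,0,0,0,0,0,0]],
])

```text
clock: 11.83
tool_pos: [0.5081, -0.2368, 0.0797]
orientation: [0.76, 0.649, 0.0, 0.0]
contact_force: [3.1, 0.9, -2.6]
finger_gap: 0.0402
grasp_force: 54.2
```

```bash
python3 st.py
```

```text
pos [ 0.50807 -0.23684  0.07975] F [ 3.11  0.94 -2.58] T [ 0.075 -0.605  0.02 ] yaw -9.0 zax [ 5.e-04 -1.e-04 -1.e+00] grip 54.23586130142212
```

Call:
carry_out([
  [[0.02,0,-0.08,0,0,0,0],[0,0,-0.08,0,0,0,0],[0,0,-0.08,0,0,0,0],[0,0,-0.04,0,0,0,0],[0,0,0,0,0,0,0],[0,0,0,0,0,0,0]],
])

```text
clock: 12.33
tool_pos: [0.5081, -0.2368, 0.0745]
orientation: [0.76, 0.649, -0.0, -0.0]
contact_force: [-0.3, 0.5, 3.2]
finger_gap: 0.0403
grasp_force: 54.4
```

```bash
python3 st.py
```

```text
pos [ 0.50811 -0.23682  0.07449] F [-0.34  0.5   3.15] T [ 0.182 -0.06   0.013] yaw -9.0 zax [-1.e-04  0.e+00 -1.e+00] grip 54.40276622772217
```

Call:
carry_out([
  [[0,0,-0.04,0,0,0,0],[0,0,-0.03,0,0,0,0],[0,0,0,0,0,0,0],[0,0,0,0,0,0,0]],
])

```text
clock: 12.67
tool_pos: [0.5078, -0.2368, 0.0736]
orientation: [0.76, 0.649, -0.0, -0.0]
contact_force: [-3.5, 2.2, 10.6]
finger_gap: 0.0398
grasp_force: 54.8
```

Call:
carry_out([
  [[0,0,-0.03,0,0,0,0],[0,0,-0.03,0,0,0,0],[0,0,0,0,0,0,0],[0,0,0,0,0,0,0]],
])

```text
clock: 13.0
tool_pos: [0.5076, -0.2368, 0.0732]
orientation: [0.76, 0.649, -0.0, -0.0]
contact_force: [-8.1, 3.3, 20.3]
finger_gap: 0.0397
grasp_force: 55.0
```

Call:
carry_out([
  [[0,0,0.05,0,0,0,0],[0,0,0,0,0,0,0],[0,0,0,0,0,0,0.65],[0,0,0,0,0,0,0.65],[0,0,0,0,0,0,0.65],[0,0,0,0,0,0,0.65],[0,0,0,0,0,0,0.65],[0,0,0.3,0,0,0,0.65],[0,0,0.7,0,0,0,0.65],[0,0,1,0,0,0,0.65],[0,0,1,0,0,0,0.65],[0,0,1,0,0,0,0.65]],
])

```text
clock: 14.0
tool_pos: [0.5081, -0.2367, 0.1539]
orientation: [0.76, 0.649, -0.0, -0.0]
contact_force: [0.4, 0.5, 0.8]
finger_gap: 0.0596
grasp_force: 0.0
```

Call:
carry_out([
  [[0,-0.5,1,0,0,0,0.65],[0,-1,1,0,0,0,0.65],[0,-1,0,0,0,0,0.65],[0,-1,0,0,0,0,0.65],[0,0,0,0,0,0,0.65],[0,0,0,0,0,0,0.65],[0,0,0,0,0,0,0.65]],
])

```text
clock: 14.58
tool_pos: [0.5079, -0.3062, 0.1926]
orientation: [0.761, 0.649, 0.0, -0.0]
contact_force: [-1.0, -0.3, -0.6]
finger_gap: 0.0598
grasp_force: 0.0
```

```bash
python3 st.py; python3 - <<'E'
from h import *
C=cam("wrist");im=get_image("wrist")
b=get_image("side")[115:190,290:400];a=get_image("scene")[215:345,20:190]
cv2.imwrite("pics/w7.png",im)
t=cv2.resize(im[60:220,190:350],(400,400),interpolation=2)
r=np.vstack([cv2.resize(b,(300,200),interpolation=2),cv2.resize(a,(300,200),interpolation=2)])
cv2.imwrite("pics/c7.png",np.hstack([t,r]))
for z in(.055,.107):print(proj(C,(.5077,-.2368,z)))
E
```

```text
pos [ 0.50786 -0.30616  0.19263] F [-0.99 -0.26 -0.61] T [ 0.001 -0.032 -0.047] yaw -9.02 zax [-6.e-04  7.e-04 -1.e+00] grip 0.0
[274.51027369 129.68459102]
[271.97098488 131.36747065]
```

View pics/c7.png

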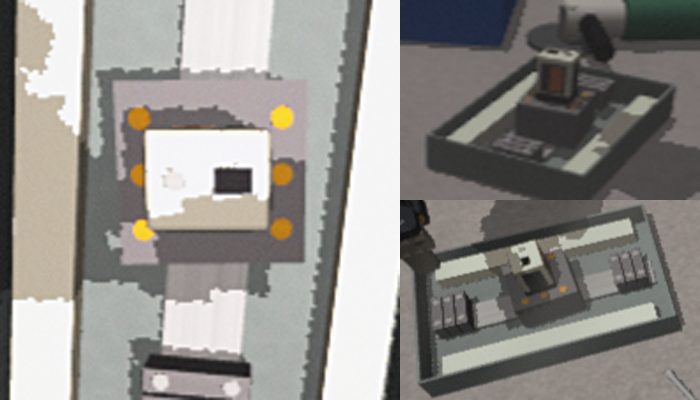

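The relay is upright in the socket at crop (207,180), square with the socket and with the body down on it. The insertion depth and the stiff stop agree with fully home, and the gripper is clear.

```bash
python3 -c "
from workcell import sign_off
print(sign_off())"
```

```text
the job is handed in; nothing more can be done
None
```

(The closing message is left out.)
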